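# Start up the bench extraction from its control box

## Robot

A 6-joint arm with a two-finger parallel gripper is mounted at the origin on a cart in front of the work surface, level with it; the furniture and walls round the work are solid. World frame = base frame: x ahead of the robot, y to its left, z up, the work surface at z = 0. Lengths are in m, angles in rad, forces in N, time in s.
With the tool pointing down it reaches from about 0.4 to 0.925 m from the base axis. Payload 12.5 kg.
Tool frame: the origin (TCP) lies midway between the tips of the shut fingers; the grasp point (between the pads) lies 19 mm behind it (manip.grip_depth is the distance from the TCP to the grasp point, in m); z points along the fingers, y is the direction in which the jaws open and shut (so a half turn about z gives the same grasp; the last joint's range is limited). The gripper opens to 95 mm and grips with 3 to 60 N. Pads are 20 mm wide; open, the fingers measure 119 mm over their backs; the gripper's body (75 mm by 180 mm) begins 59 mm behind the grasp point.
Start: joints at [-0.106, 0.491, 1.559, -0, 1.092, -0.106], TCP at [0.625, 0, 0.215] pointing down, gripper open.
Joint ranges: [-3.1, 3.1], [-0.84, 2.19], [0.05, 2.79], [-1.13, 4.28], [0.06, 2.93], [-2.69, 2.69]. Speed limits (rad/s): [2.22, 2.22, 2.79, 3.14, 3.14, 3.14].

## Interface

Orientations are given as a rotation vector (axis times angle).
In Python, from workcell import manip gives the robot as it stands.
- The arm moves only by the tool play_rows, never from a script. Its argument "motion" is a list of rows, each an object of numbers: "rx", "ry", "rz": the turn, a rotation vector about the tool's x, y, z in degrees; "dx", "dy", "dz": the shift along the tool's x, y, z in cm; "fingers": the gripper command: -1 is fully open, 1 is shut, values between are in proportion. In form: [{"rx": .., "ry": .., "rz": .., "dx": .., "dy": .., "dz": .., "fingers": ..}, ...]. A call has 1 to 5 rows; each row shifts and turns the pose as measured when the row begins, along the tool's axes as they then stand; what a row does not reach is not made up. A row lasts 1/8 s, in which the tool goes at most 62.5 mm and 10.7 degrees, less where a joint would pass 70% of its speed; a pose out of reach is approached as far as the arm can. A call with a gripper value outside its range is refused whole. The fingers move at their own pace and stop on an object; "grip_force" is the grip in N (left out, the last holds). Time passes only in rows, so rows that do not move let the fingers close. It gives the time, the measured TCP pose, the force and the opening at its end, in the units of the state.
- manip.observe(): the state, without advancing time (a new reading comes with each control period).
- manip.get_image(name): name is "scene" or "side" or "wrist"; returns a dict with "img" (384x512x3 uint8, red, green, blue), "z_map" (384x512 float32, m along the optical axis (not along the pixel's ray), 0 where there is no reading), "fx", "fy", "cx", "cy" (pixels), "T" (4x4, takes a point from camera to world coordinates); the wrist camera has in their place "hand_eye" (4x4, takes a point from camera to tool coordinates, whose origin is the TCP and whose axes are the flange's). Camera axes: x right, y down, z forward; pixel columns grow to the right and rows downward; lengths in m; the calibration is good to about 2 mm. A picture is of the moment at which its call begins: read the wrist's pose just before it.
- manip.finish_job(): hands the job in, once; it reports no verdict.
The state is a dict: "clock": time; "joint_pos": joint angles; "qvel": joint speeds; "tau": joint torques, N m; "eef_pos": TCP position; "eef_rot": TCP orientation; "contact_force": force on the tool from outside, world axes, zero at the start; "torque": the same for the moment, N m; "width": finger opening in m.
Only numpy, scipy, OpenCV 4.12 (cv2) and the standard library are available. Lean on these libraries where they do the work, as an engineer would, in place of code of your own. Each camera call takes 0.05 s, during which the arm holds its last target. There are 200 camera calls.

## Task

Start up the bench air extraction from its control box: press down the raised end of the rocker switch until it has tipped fully over, then press the round key fully home, and last press the long bar key fully home; the keys stay down where they are pressed. Keep strictly to that order, leave the square key standing out, and do not lift or disturb the small things lying around the box.

Things in the scene. Friction and masses are not known exactly. Their poses are not given: they have to be found in the camera images.
- control_box: Low grey control box fixed to the worktop, 124 mm deep (x), 256 mm wide (y), its flat metal top panel 42 mm above the worktop. Origin: centre of the underside; x to its back, y to its left along the row of controls, z up. Four white controls stand in one row along y in mid panel, 56 mm apart, in dark surrounds; which is in which place varies, shape alone tells them apart.
- rocker_raised_end (a point): Press point on top of the rocker's raised half, 26 mm up the slope from the pivot, 6 mm short of its end, on the box's -x side. About 58 mm above the worktop at the start, 48 mm when tipped over; moves and turns with the rocker. The rocker is 26 mm wide with a shallow V top of two 32 mm halves along box x; pivot along y in the valley, 48 mm above the worktop.
- rocker (a joint): Angle of the rocker, rad: 0 = off (half toward the robot slopes up 0.40 rad, far half level), 0.40 = tipped fully over (half toward the robot level, far half up). Friction of about 0.09 N m holds it wherever it is left (about 4 N at the press point); hard stop at 0.40.
- round_key_top (a point): Centre of the top face of the round key, 28 mm diameter, standing 14 mm above the panel (56 mm above the worktop) when out, 7 mm above the panel when fully home. Moves with the key.
- round_key (a joint): Travel of the round key. Slides straight down; 0 = standing out, 0.007 m = fully home. Friction of about 3.5 N holds it wherever it is left (no return spring); a hard stop ends the travel.
- bar_key_top (a point): Centre of the top face of the long bar key, 56 mm along box x by 18 mm along box y, standing 14 mm above the panel when out, 7 mm when fully home. Moves with the key.
- bar_key (a joint): Travel of the long bar key. Slides straight down; 0 = standing out, 0.007 m = fully home. Friction of about 3.5 N holds it wherever it is left (no return spring); a hard stop ends the travel.
- square_key_top (a point): Centre of the top face of the square key, 26 x 26 mm, standing 14 mm above the panel when out. To be left alone.
- square_key (a joint): Travel of the square key (must stay out). Slides straight down; 0 = standing out, 0.007 m = fully home. Friction of about 3.5 N holds it wherever it is left (no return spring); a hard stop ends the travel.
- sample_cup: Loose bystander: white sample cup with a screw lid, 49 mm diameter, 60 mm tall, standing on the worktop off the right (-y) end of the box. Origin at the centre of its underside.
- coverglass: Loose bystander: small white box, 28 x 28 x 18 mm, on the worktop off the left (+y) end of the box. Origin at the centre of its underside.
- tweezers: Loose bystander: steel tweezers, 134 mm long, 17 mm wide, 10 mm high, lying on the worktop along the front (-x) of the box. Origin at the centre of its underside.

How it is judged:
By the outcome, as a careful person would: the job done as asked, in the order asked, and still so for the second after the job is handed in, with the robot touching nothing.
It also fails if it takes over 45 s, if anything falls off the work surface, if the arm or the gripper's body presses on something with over 40 N, if the wrist force passes 120 N, or if a joint passes its speed limit or range.

## Working session

There is one attempt and no reset: what is moved stays moved. The work goes in short steps, Python scripts to look and compute and a tool call to move; the robot and the scene stay as the last step left them, time stands still between calls to the robot, and variables do not carry over. Pictures are saved under pics/ and viewed, about 8 in all and at most 12, crops included, and the job is handed in when it is done.

Besides the shell and the picture viewer there is one more tool, called after "Emit:" as name([rows], argument=value, ...), one row to a line, values as JSON. play_rows: Moves the arm, as the interface text tells. Its arguments: {"type":"object","properties":{"motion":{"type":"array","items":{"type":"object","properties":{"rx":{"type":"number"},"ry":{"type":"number"},"rz":{"type":"number"},"dx":{"type":"number"},"dy":{"type":"number"},"dz":{"type":"number"},"fingers":{"type":"number"}}}},"grip_force":{"type":"number"}},"required":["motion"]}

```bash
mkdir -p pics
python3 - <<'E'
from workcell import manip
import numpy as np,cv2
s=manip.observe();print(s)
a=[]
for n in("scene","side","wrist"):
    d=manip.get_image(n);np.savez(n+".npz",**d)
    print(n,d["fx"],d["cx"],d["cy"],d.get("T",d.get("hand_eye")).round(4).tolist())
    a.append(cv2.cvtColor(d["img"],cv2.COLOR_RGB2BGR))
cv2.imwrite("pics/a.png",a[0]);cv2.imwrite("pics/c.png",a[2]);cv2.imwrite("pics/b.png",a[1])
E
```

```text
{'clock': 0.0, 'joint_pos': array([-1.05593140e-01,  4.91577900e-01,  1.55944399e+00,  4.83225974e-06,
        1.09170355e+00, -1.05602724e-01]), 'qvel': array([-0.0005345 , -0.00130937, -0.00124206, -0.0003175 ,  0.00034369,
        0.00038025]), 'tau': array([-9.52334158e-04, -6.12640929e+01, -2.58175153e+01,  6.92750537e-02,
        4.83079045e-02, -1.38641695e-05]), 'eef_pos': array([6.24758145e-01, 5.38168000e-05, 2.14052235e-01]), 'eef_rot': array([-2.22080832e+00, -2.22082465e+00,  1.11304238e-03]), 'contact_force': array([ 1.05148385, -0.01278639,  0.09596363]), 'torque': array([-0.06033017,  0.00878555, -0.00020595]), 'width': 0.09492136297185388}
scene 448.145726808995 256.1212906359129 187.14810409731217 [[0.5385, -0.3539, 0.7647, -0.0904], [-0.8426, -0.2285, 0.4877, -0.3957], [0.0021, -0.9069, -0.4213, 0.4321], [0.0, 0.0, 0.0, 1.0]]
side 355.73690650736677 257.7404476488117 190.68075415803534 [[-0.9363, -0.1933, 0.2933, 0.2907], [-0.3511, 0.5388, -0.7658, 0.6571], [-0.01, -0.8199, -0.5724, 0.5771], [0.0, 0.0, 0.0, 1.0]]
wrist 275.1712079276065 255.35698140903727 188.7421300665497 [[0.0009, -0.9548, -0.2973, 0.0849], [1.0, 0.0007, 0.0008, -0.0003], [-0.0005, -0.2973, 0.9548, -0.1701], [0.0, 0.0, 0.0, 1.0]]
```

View pics/a.png

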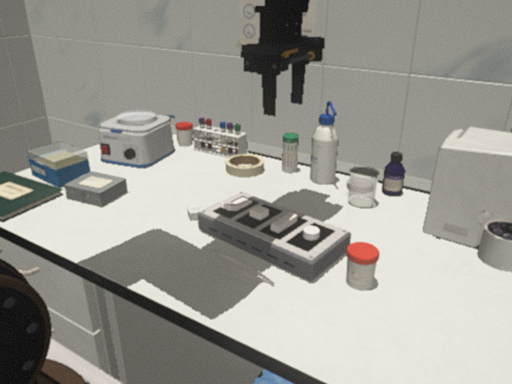

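View pics/c.png

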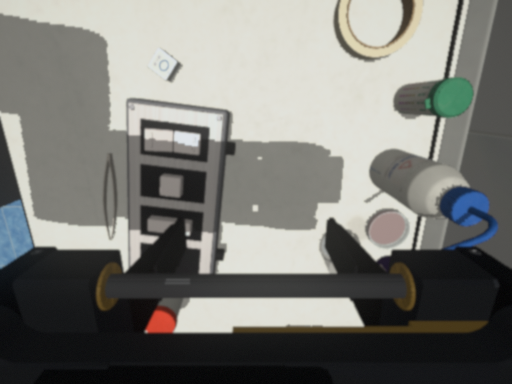

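The scene shows the rocker (235,203), square (259,212), bar (284,222) and round key (311,233), running from +y to -y. In the wrist view, image up is world +y and image right is world +x. I'll enlarge both.

Run:
```python
import cv2,numpy as np
a=cv2.imread("pics/a.png")[180:280,180:360];b=cv2.imread("pics/c.png")[90:290,100:250]
a=cv2.resize(a,None,fx=4.4,fy=4.4,interpolation=3)[:440,:792];b=cv2.resize(b,None,fx=3,fy=3,interpolation=3)
cv2.imwrite("pics/d.png",a);cv2.imwrite("pics/e.png",b)
```

```text
(no output)
```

View pics/d.png

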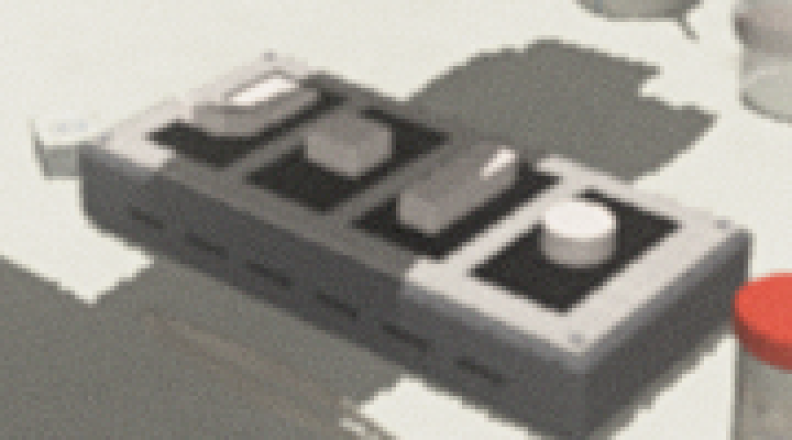

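View pics/e.png

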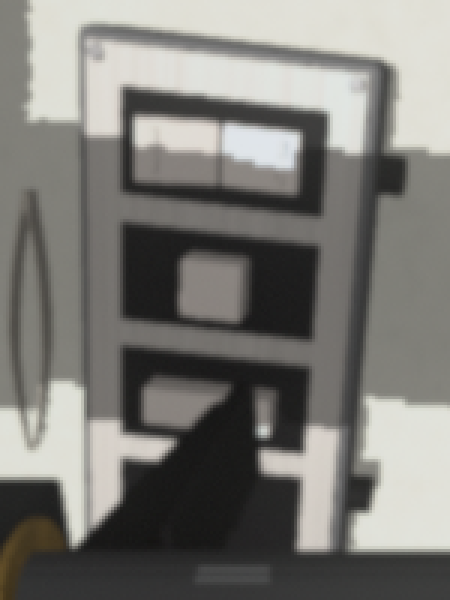

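```bash
cat > h.py <<'E'
import numpy as np
from scipy.spatial.transform import Rotation as R
def cam(n,pos=None,rot=None):
    d=dict(np.load(n+".npz"))
    if "hand_eye" in d:
        T=np.eye(4);T[:3,:3]=R.from_rotvec(rot).as_matrix();T[:3,3]=pos;d["T"]=T@d["hand_eye"]
    return d
def ray(d,u,v):
    r=np.array([(u-d["cx"])/d["fx"],(v-d["cy"])/d["fy"],1]);return d["T"][:3,3],d["T"][:3,:3]@r
def atz(d,u,v,z):
    o,r=ray(d,u,v);return (o+r*(z-o[2])/r[2]).round(4)
def dep(d,u,v):
    o,r=ray(d,u,v);k=d["z_map"][int(v+.5)-1:int(v+.5)+2,int(u+.5)-1:int(u+.5)+2];return (o+r*np.median(k)).round(4)
def tri(p,q):
    A=np.stack([p[1],-q[1]],1);t=np.linalg.lstsq(A,q[0]-p[0],rcond=None)[0]
    a=p[0]+t[0]*p[1];b=q[0]+t[1]*q[1];return ((a+b)/2).round(4),np.linalg.norm(a-b).round(4)
E
python3 - <<'E'
from h import *
s=cam("scene");w=cam("wrist",[.62476,0,.21405],[-2.2208,-2.2208,.0011])
f=lambda x,y:(180+x/4.4,180+y/4.4); g=lambda x,y:(100+x/3,90+y/3)
for n,p in dict(round=f(580,218),bar=f(462,182),sq=f(347,132)).items(): print(n,atz(s,*p,.056),dep(s,*p))
for n,p,z in [("sq",g(211,290),.056),("valley",g(220,153),.048),("rockL",g(133,150),.06),("rockR",g(299,158),.048),("barL",g(143,402),.056),("cornTL",g(83,30),.042),("cornTR",g(375,66),.042),("botL",g(82,540),.042)]: print(n,atz(w,*p,z),dep(w,*p))
print(tri(ray(s,*f(347,132)),ray(w,*g(211,290))))
E
```

```text
round [ 0.5019 -0.1276  0.056 ] [ 0.5022 -0.1275  0.0558]
bar [ 0.502  -0.0767  0.056 ] [ 0.5039 -0.0757  0.0548]
sq [ 0.513  -0.0169  0.056 ] [ 0.5141 -0.0162  0.0553]
sq [ 0.5185 -0.0147  0.056 ] [ 0.5184 -0.0148  0.0554]
valley [0.5249 0.0409 0.048 ] [0.5249 0.0409 0.0482]
rockL [0.4946 0.0436 0.06  ] [0.4879 0.0415 0.0434]
rockR [0.5567 0.0389 0.048 ] [0.5558 0.0383 0.0436]
barL [ 0.4844 -0.0655  0.056 ] [ 0.4841 -0.0658  0.0552]
cornTL [0.4732 0.0883 0.042 ] [0.472  0.0883 0.0393]
cornTR [0.588  0.0747 0.042 ] [0.5877 0.0746 0.0384]
botL [ 0.4409 -0.1439  0.042 ] [0.5663 0.0123 0.2755]
(array([ 0.5174, -0.0149,  0.0535]), np.float64(0.0013))
```

Emit:
play_rows([
  {"dx":1.5,"dy":-4.2,"dz":3,"fingers":1},
  {"dx":1.5,"dy":-4.1,"dz":3,"fingers":1},
  {"dx":1.4,"dy":-4.1,"dz":2,"fingers":1},
  {"rz":7.7,"fingers":1},
  {"fingers":1},
], grip_force=20)

```text
$.motion[0]: bad value
```

Emit:
play_rows([
  {"rx":0,"ry":0,"rz":0,"dx":1.5,"dy":-4.2,"dz":3,"fingers":1},
  {"rx":0,"ry":0,"rz":0,"dx":1.5,"dy":-4.1,"dz":3,"fingers":1},
  {"rx":0,"ry":0,"rz":0,"dx":1.4,"dy":-4.1,"dz":2,"fingers":1},
  {"rx":0,"ry":0,"rz":7.7,"dx":0,"dy":0,"dz":0,"fingers":1},
  {"rx":0,"ry":0,"rz":0,"dx":0,"dy":0,"dz":0,"fingers":1},
], grip_force=20)

```text
clock: 0.78
eef_pos: [0.4963, 0.0451, 0.131]
eef_rot: [-2.367, -2.064, 0.002]
contact_force: [0.4, -0.4, 0.7]
width: 0.0502
```

Emit:
play_rows([
  {"rx":0,"ry":0,"rz":0,"dx":0,"dy":0.4,"dz":2,"fingers":1},
  {"rx":0,"ry":0,"rz":0,"dx":0,"dy":0,"dz":2,"fingers":1},
  {"rx":0,"ry":0,"rz":0,"dx":0,"dy":0,"dz":0,"fingers":1},
  {"rx":0,"ry":0,"rz":0,"dx":0,"dy":0,"dz":0,"fingers":1},
  {"rx":0,"ry":0,"rz":0,"dx":0,"dy":0,"dz":0,"fingers":1},
])

```text
clock: 1.4
eef_pos: [0.5024, 0.0441, 0.0918]
eef_rot: [2.356, 2.077, 0.001]
contact_force: [-0.3, -0.7, -0.7]
width: 0.0024
```

Run:
```python
from workcell import manip
import cv2
s=manip.observe();print(s["eef_pos"],s["eef_rot"],s["width"],s["contact_force"])
a=cv2.cvtColor(manip.get_image("wrist")["img"],cv2.COLOR_RGB2BGR)
b=cv2.cvtColor(manip.get_image("scene")["img"],cv2.COLOR_RGB2BGR)[130:290,160:360]
cv2.imwrite("pics/f.png",cv2.resize(cv2.hconcat([cv2.resize(a,(400,300)),cv2.resize(b,(375,300),interpolation=3)]),None,fx=1,fy=1))
```

```text
[0.50244676 0.04409104 0.09176897] [2.35610715e+00 2.07663503e+00 1.25053443e-03] 0.0024225666263237586 [-0.2707188  -0.66193711 -0.67962851]
```

View pics/f.png

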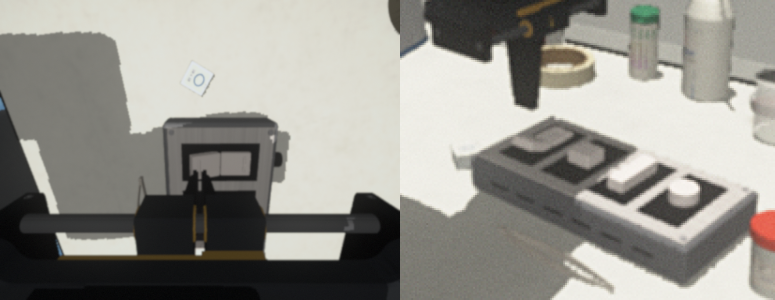

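Fingers are shut and stand over the rocker's near half (tips at (201,175), rocker left end at 190, valley at 220), aligned with the box. Pressing next.

Emit:
play_rows([
  {"rx":0,"ry":0,"rz":0,"dx":0,"dy":-0.1,"dz":2.4,"fingers":1},
  {"rx":0,"ry":0,"rz":0,"dx":0,"dy":0,"dz":0.6,"fingers":1},
  {"rx":0,"ry":0,"rz":0,"dx":0,"dy":0,"dz":0.5,"fingers":1},
  {"rx":0,"ry":0,"rz":0,"dx":0,"dy":0,"dz":0.4,"fingers":1},
])

```text
clock: 2.0
eef_pos: [0.5025, 0.0443, 0.0541]
eef_rot: [2.354, 2.075, 0.005]
contact_force: [-2.7, -0.1, 4.9]
width: 0.0004
```

Emit:
play_rows([
  {"rx":0,"ry":0,"rz":0,"dx":0,"dy":-0.1,"dz":0.4,"fingers":1},
  {"rx":0,"ry":0,"rz":0,"dx":0,"dy":0,"dz":0.3,"fingers":1},
])

```text
clock: 2.25
eef_pos: [0.5019, 0.0444, 0.0477]
eef_rot: [2.353, 2.075, 0.007]
contact_force: [-8.3, -0.0, 35.5]
width: 0.0006
```

Emit:
play_rows([
  {"rx":0,"ry":0,"rz":0,"dx":0,"dy":0,"dz":0.1,"fingers":1},
  {"rx":0,"ry":0,"rz":0,"dx":0,"dy":0,"dz":-2,"fingers":1},
  {"rx":0,"ry":0,"rz":0,"dx":0,"dy":0,"dz":-2,"fingers":1},
  {"rx":0,"ry":0,"rz":0,"dx":-5,"dy":0,"dz":0,"fingers":1},
  {"rx":0,"ry":0,"rz":0,"dx":-6,"dy":1.2,"dz":0,"fingers":1},
])

```text
clock: 2.88
eef_pos: [0.5004, -0.0657, 0.0891]
eef_rot: [2.345, 2.081, 0.009]
contact_force: [0.7, 0.8, 0.2]
width: 0.0006
```

Emit:
play_rows([
  {"rx":0,"ry":0,"rz":0,"dx":-5,"dy":1.2,"dz":0,"fingers":1},
  {"rx":0,"ry":0,"rz":0,"dx":0,"dy":0,"dz":0,"fingers":1},
  {"rx":0,"ry":0,"rz":0,"dx":0,"dy":0,"dz":0,"fingers":1},
])

```text
clock: 3.25
eef_pos: [0.5066, -0.1213, 0.0889]
eef_rot: [2.349, 2.076, 0.01]
contact_force: [-0.7, 0.0, -0.5]
width: 0.0002
```

Run:
```python
from workcell import manip
import cv2,numpy as np
s=manip.observe();print(s["eef_pos"],s["eef_rot"],s["contact_force"])
w=manip.get_image("wrist");d=manip.get_image("scene");np.savez("scene2.npz",**d);np.savez("wrist2.npz",**w)
a=cv2.cvtColor(w["img"],cv2.COLOR_RGB2BGR)
b=cv2.cvtColor(d["img"],cv2.COLOR_RGB2BGR)[180:280,185:355]
cv2.imwrite("pics/g.png",cv2.hconcat([cv2.resize(a[100:260,150:350],(375,300),interpolation=3),cv2.resize(b,(425,250),interpolation=3)[:, :].copy() if 0 else cv2.resize(b,(425,300),interpolation=3)]))
```

```text
[ 0.50655701 -0.1213368   0.08885115] [2.34857572 2.07574334 0.00993661] [-0.73688456  0.01152374 -0.46909234]
```

View pics/g.png

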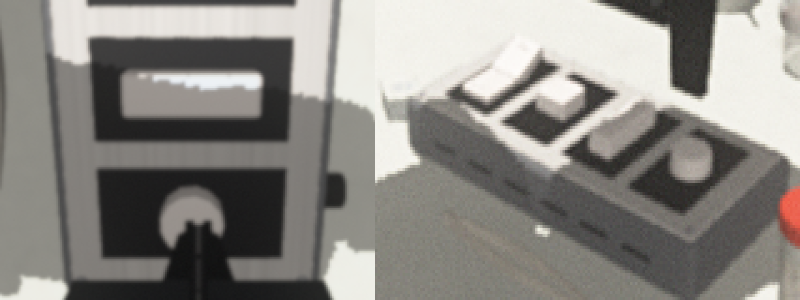

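The rocker is tipped: its near half is level and its far half raised. The bar is at crop (192,94) and the round key at about (191,217).

Run:
```python
from h import *
w=cam("wrist2",[.50656,-.12134,.08885],[2.34858,2.07574,.00994])
for n,p in dict(round=(151.9+100,215.7),bar=(252.4,150.1)).items(): print(n,atz(w,*p,.056),dep(w,*p))
s=cam("scene2")
for x,y in [(483,90),(520,62)]: print(dep(s,185+(x-375)/2.5,180+y/3))
```

```text
round [ 0.5039 -0.1218  0.056 ] [ 0.5039 -0.1216  0.0566]
bar [ 0.5108 -0.0698  0.056 ] [ 0.5108 -0.0699  0.0553]
[0.4955 0.0385 0.0479]
[0.5338 0.0316 0.0527]
```

Emit:
play_rows([
  {"rx":0,"ry":0,"rz":0,"dx":-0.45,"dy":-0.3,"dz":1.0,"fingers":1},
  {"rx":0,"ry":0,"rz":0,"dx":0,"dy":0,"dz":1.4,"fingers":1},
  {"rx":0,"ry":0,"rz":0,"dx":0,"dy":0,"dz":0.6,"fingers":1},
  {"rx":0,"ry":0,"rz":0,"dx":0,"dy":0,"dz":0.4,"fingers":1},
])

```text
clock: 3.85
eef_pos: [0.5032, -0.1229, 0.0525]
eef_rot: [2.343, 2.082, 0.01]
contact_force: [-0.5, -1.7, 3.6]
width: 0.0009
```

Emit:
play_rows([
  {"rx":0,"ry":0,"rz":0,"dx":0,"dy":0,"dz":0.35,"fingers":1},
  {"rx":0,"ry":0,"rz":0,"dx":0,"dy":0,"dz":0.3,"fingers":1},
])

```text
clock: 4.1
eef_pos: [0.5035, -0.123, 0.0486]
eef_rot: [2.342, 2.081, 0.01]
contact_force: [-18.6, 6.0, 76.4]
width: -0.0
```

Emit:
play_rows([
  {"rx":0,"ry":0,"rz":0,"dx":0,"dy":0,"dz":-2,"fingers":1},
  {"rx":0,"ry":0,"rz":0,"dx":0,"dy":0,"dz":-2.5,"fingers":1},
  {"rx":0,"ry":0,"rz":0,"dx":5.3,"dy":0,"dz":0,"fingers":1},
  {"rx":0,"ry":0,"rz":0,"dx":0,"dy":0,"dz":0,"fingers":1},
  {"rx":0,"ry":0,"rz":0,"dx":0,"dy":0,"dz":0,"fingers":1},
])

```text
clock: 4.72
eef_pos: [0.5102, -0.0694, 0.0961]
eef_rot: [2.341, 2.078, 0.014]
contact_force: [0.9, -0.3, 0.2]
width: 0.0005
```

Run:
```python
from workcell import manip
import cv2,numpy as np
from h import *
s=manip.observe();print(s["eef_pos"],s["eef_rot"],s["contact_force"])
d=manip.get_image("scene");np.savez("scene3.npz",**d)
b=cv2.cvtColor(d["img"],cv2.COLOR_RGB2BGR)[180:280,180:360]
cv2.imwrite("pics/i.png",cv2.resize(b,None,fx=4.4,fy=4.4,interpolation=3))
print(dep(d,311.8,231))
```

```text
[ 0.51021702 -0.06941062  0.09610271] [2.34148962 2.07804524 0.01395475] [ 0.87636241 -0.3039122   0.20686281]
[ 0.5097 -0.1242  0.0483]
```

View pics/i.png

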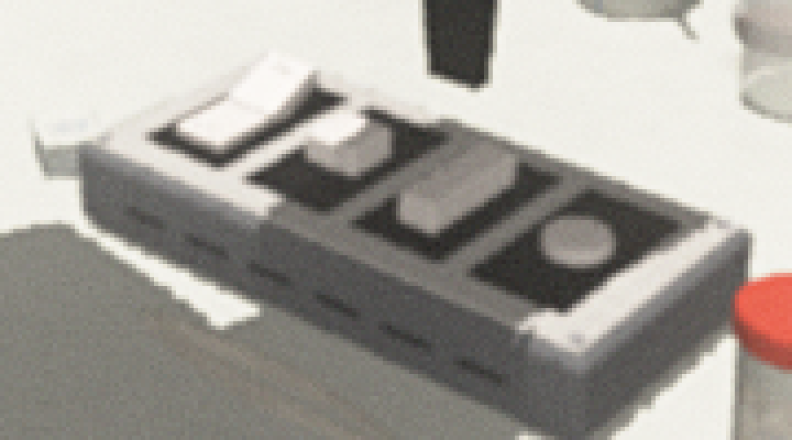

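The round key is down (top z≈0.048, home is 0.049). The square key, bar and bystanders are unmoved. Now the bar.

Emit:
play_rows([
  {"rx":0,"ry":0,"rz":0,"dx":0,"dy":0,"dz":2.5,"fingers":1},
  {"rx":0,"ry":0,"rz":0,"dx":0,"dy":0,"dz":1.0,"fingers":1},
  {"rx":0,"ry":0,"rz":0,"dx":0,"dy":0,"dz":0.5,"fingers":1},
  {"rx":0,"ry":0,"rz":0,"dx":0,"dy":0,"dz":0.4,"fingers":1},
])

```text
clock: 5.28
eef_pos: [0.5109, -0.0716, 0.0512]
eef_rot: [2.345, 2.074, 0.014]
contact_force: [-2.1, 2.1, 3.5]
width: 0.0002
```

Emit:
play_rows([
  {"rx":0,"ry":0,"rz":0,"dx":0,"dy":0,"dz":0.25,"fingers":1},
  {"rx":0,"ry":0,"rz":0,"dx":0,"dy":0,"dz":0.15,"fingers":1},
])

```text
clock: 5.52
eef_pos: [0.5111, -0.0716, 0.049]
eef_rot: [2.345, 2.073, 0.015]
contact_force: [-8.6, 3.4, 34.3]
width: 0.0002
```

Emit:
play_rows([
  {"rx":0,"ry":0,"rz":0,"dx":0,"dy":0,"dz":0.15,"fingers":1},
  {"rx":0,"ry":0,"rz":0,"dx":0,"dy":0,"dz":-3,"fingers":1},
  {"rx":0,"ry":0,"rz":0,"dx":0,"dy":0,"dz":-4,"fingers":1},
  {"rx":0,"ry":0,"rz":0,"dx":0,"dy":0,"dz":-5,"fingers":1},
  {"rx":0,"ry":0,"rz":0,"dx":0,"dy":0,"dz":0,"fingers":1},
])

```text
clock: 6.15
eef_pos: [0.5095, -0.0718, 0.1737]
eef_rot: [2.341, 2.072, 0.017]
contact_force: [-0.1, 1.0, -0.0]
width: 0.0005
```

Run:
```python
from workcell import manip
import cv2,numpy as np
from h import *
s=manip.observe();print(s["eef_pos"],s["contact_force"])
d=manip.get_image("scene")
b=cv2.cvtColor(d["img"],cv2.COLOR_RGB2BGR)[180:290,180:380]
cv2.imwrite("pics/j.png",cv2.resize(b,None,fx=4,fy=4,interpolation=3))
for n,u,v in [("round",311.8,235),("bar",285,224),("sq",258.9,210),("rocker near",228,210)]:print(n,dep(d,u,v))
```

```text
[ 0.5095276  -0.0718331   0.17370445] [-0.13733589  0.95952096 -0.01008336]
round [ 0.4966 -0.1306  0.0492]
bar [ 0.505  -0.0753  0.049 ]
sq [ 0.5147 -0.0159  0.0549]
rocker near [0.4959 0.0392 0.0475]
```

View pics/j.png

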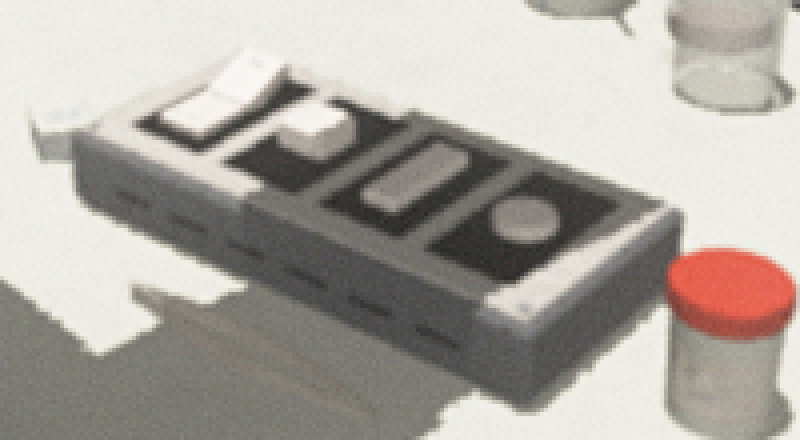

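Everything is as it should be: rocker tipped (150-280, 50-130), bar (415,175) and round key (525,218) down, square (318,125) standing out. The cup, cover-glass box and tweezers are in place.

```bash
python3 -c "
from workcell import manip
print(manip.finish_job())"
```

```text
the job is handed in; nothing more can be done
None
```

I tipped the rocker fully over, pressed the round key home, then pressed the long bar key home, in that order. The job was handed in at about 6 s, with the arm clear of everything.

Heights above the worktop, from the scene camera's depth reading after the last press:

| Control | Measured | Expected |
|---|---|---|
| Rocker, near half | 47.5 mm (level) | 48 mm |
| Round key top | 49.2 mm | 49 mm |
| Bar key top | 49.0 mm | 49 mm |
| Square key top | 54.9 mm | 56 mm |

- **Square key:** It read 55.3 mm before any move and 54.9 mm at the end. That change is within measuring noise, so I take it as still standing out.
- **Loose things:** The cup, cover-glass box and tweezers look unmoved in the last picture. I judged this by eye and did not measure it.
- **Press forces:** The last readings at the stops were about 35 N on the rocker and 34 N on the bar, with one further 1–1.5 mm push on each that I did not read. The round key peaked higher than I intended, at about 76 N on the fingertips, still under the 120 N wrist limit.
- **Position disagreement:** Two views put the round key's centre about 5 mm apart in y. The press landed near the average and the key went fully home.

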